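# Reset the tripped coffee grinder

## Robot

A 6-joint arm with a two-finger parallel gripper is mounted at the origin on a cart in front of the work surface, level with it; the furniture and walls round the work are solid. World frame = base frame: x ahead of the robot, y to its left, z up, the work surface at z = 0. Lengths are in m, angles in rad, forces in N, time in s.
With the tool pointing down it reaches from about 0.25 to 0.775 m from the base axis. Payload 4 kg.
Tool frame: the origin (TCP) lies midway between the tips of the shut fingers; the grasp point (between the pads) lies 19 mm behind it (grip_point_offset is the distance from the TCP to the grasp point, in m); z points along the fingers, y is the line along which they close (so a half turn about z gives the same grasp; the last joint's range is limited). The gripper opens to 94 mm and grips with 3 to 60 N. Pads are 16 mm wide; open, the fingers measure 119 mm over their backs; the gripper's body (75 mm by 177 mm) begins 78 mm behind the grasp point.
Start: joints at [1.156, 0.087, 1.371, -0, 1.684, -0.103], TCP at [0.169, 0.523, 0.206] pointing down, gripper open.
Joint ranges: [-3.1, 3.1], [-0.76, 2.03], [0.27, 2.55], [-1.08, 4.22], [0.17, 2.65], [-2.57, 2.57]. Speed limits (rad/s): [2.79, 2.79, 3.14, 3.14, 3.14, 3.14].

## Interface

Orientations are given as [roll, pitch, yaw] about the fixed x, y, z axes, in that order (R = Rz(yaw) Ry(pitch) Rx(roll)).
In Python, from bench import * gives the robot as it stands.
- The arm moves only by the tool carry_out, never from a script. Its argument "commands" is a list of rows, each a list of 6 numbers: the shift along the tool's x, y, z in m, then the turn, a rotation vector about the tool's x, y, z in rad. In form: [[tx, ty, tz, rx, ry, rz], ...]. A call has exactly 5 rows; each row is the pose to reach, as a shift and turn from the pose commanded when the call began, along the tool's axes at that moment; what a row does not reach only later rows make up. A row lasts 1/10 s, in which the tool goes at most 50 mm and 8.59 degrees, less where a joint would pass 70% of its speed; a pose out of reach is approached as far as the arm can. A call with a gripper value outside its range is refused whole. "jaw" is the opening, from 0 (shut) to 1 (fully open), set as the call begins (left out, the last holds). The fingers move at their own pace and stop on an object; the grip force is fixed at half the most. Time passes only in rows, so rows that repeat a pose let the fingers close, or fill a call up. It gives the time, the measured TCP pose, the force, the opening and the grip force at its end, in the units of the state.
- get_obs(): the state, without advancing time (a new reading comes with each control period).
- snapshot(name): name is "scene" or "side" or "wrist"; returns a dict with "img" (384x512x3 uint8, red, green, blue), "range_z" (384x512 float32, m along the optical axis (not along the pixel's ray), 0 where there is no reading), "fx", "fy", "cx", "cy" (pixels), "R" (3x3) and "t" (3): a world point X has camera coordinates R X + t. Camera axes: x right, y down, z forward; pixel columns grow to the right and rows downward; lengths in m; the calibration is good to about 2 mm. A picture is of the moment at which its call begins.
- close_job(): hands the job in; it is judged then, once.
The state is a dict: "time": time; "joint_positions": joint angles; "qvel": joint speeds; "joint_torque": joint torques, N m; "tool_pos": TCP position; "ee_rot": TCP orientation; "wrist_force": force on the tool from outside, world axes, zero at the start; "wrist_torque": the same for the moment, N m; "width": finger opening in m; "finger_force": force on a finger pad.
Only numpy, scipy, OpenCV 4.12 (cv2) and the standard library are available. Lean on these libraries where they do the work, as an engineer would, in place of code of your own. Each camera call takes 0.05 s, during which the arm holds its last target. There are 200 camera calls.

## Task

The coffee grinder has cut out and has to be reset. Take the flat spreader knife, lever up the hinged cover on the grinder's sloping panel with its blade (not with the fingers; once it is well off the panel you may push it on with anything) and swing it right up so that it stays open, then press the yellow spring plunger under it fully down to its stop for half a second and let it come back up. Finish with the cover still open and the knife lying on the worktop, and leave the jars beside the grinder and the mug where they stand.

Things in the scene. Friction and masses are not known exactly. Their poses are not given: they have to be found in the camera images.
- grinder: red coffee grinder, fixed to the worktop, 180 x 140 mm, body 199 mm high, steel column and wide hopper above. Origin: centre of its underside; x points to its back, y to its left, z up. Its upper front is a flat panel that rises 30 deg towards the back: normal n = (-0.5, 0, 0.866), upslope direction u = (0.866, 0, 0.5) in the grinder's frame
- panel (a point): point of the sloping panel's surface on the plunger's axis, at (-36, 0, 166) mm in the grinder's frame; the panel goes on 62 mm downslope to the grinder's upright front and 65 mm upslope, 140 mm wide
- hopper (a point): centre of the underside of the hopper's collar, at (45, 0, 280) mm in the grinder's frame; collar radius 58 mm, the clear hopper above widens to 88 mm radius at z 368, lid top at z 384. It overhangs the panel, so a vertical gripper does not fit over the plunger: come in along the panel's normal
- cover (a joint): angle (rad) of the grey cover about its hinge at the upslope edge (axis = grinder's y): 0 shut, grows as its front edge swings up and back, stop at 1.75. The hinge is stiff: the cover stays where it is left. A shell 70 mm long upslope, 62 mm wide, top 23 mm off the panel, walls 3 mm; about 1 N at the lip lifts it
- cover_hinge (a point): middle of the cover's hinge axis, 5 mm off the panel and 36 mm upslope of the plunger's axis
- cover_lip (a point): middle of the front edge of the cover's lip, at its underside (moves with it); shut, 10 mm off the panel and 79.5 mm downslope of the hinge. Lip 34 mm wide, 3 mm thick, 9.5 mm in front of the front wall. Under lip and front wall is an open gap 10 mm high, too low for fingers, 56 mm between the side walls, free for 30 mm behind the lip's edge; then comes the plunger
- plunger (a joint): how far the yellow plunger is pushed in along the panel's inward normal: 0 up, stop at 0.010 m; takes about 7 N at the stop and springs back
- plunger_top (a point): centre of the top of the plunger's head, 23 mm in diameter; up, it stands 14 mm off the panel and at its stop 4 mm. It is under the cover until that is opened
- knife: loose spreader knife, 60 g, lying flat. Origin: under the middle of its dark wooden handle, 100 x 16 x 14 mm (along x, y, z); x points along the knife to the blade tip, z up. The steel blade runs from x 50 to x 130 mm, 18 mm wide, 2.5 mm thick, round at the end, its mid-plane 7 mm above the origin
- knife_tip (a point): tip of the knife's blade, in the middle of its thickness (x 130, z 7 mm in the knife's frame)
- coffee_jar: jar of coffee with a brown lid, 66 mm across, 110 mm high, stands left of the grinder; origin under its centre; leave it alone
- spice_jar: slim glass spice jar with a red lid, 46 mm across, 109 mm high, stands right of the grinder; origin under its centre; leave it alone
- mug: green and white mug, 78 x 116 x 101 mm, stands on the left of the worktop; origin at its underside; leave it alone

How it is judged:
By the outcome, as a careful person would: the job done as asked, in the order asked, and still so for the second after the job is handed in, with the robot touching nothing.
It also fails if it takes over 67 s, if anything falls off the work surface, if the arm or the gripper's body presses on something with over 40 N, if the wrist force passes 120 N, or if a joint passes its speed limit or range.

## Working session

There is one attempt and no reset: what is moved stays moved. The work goes in short steps, Python scripts to look and compute and a tool call to move; the robot and the scene stay as the last step left them, time stands still between calls to the robot, and variables do not carry over. Pictures are saved under pics/ and viewed, at most 11 in all, crops included, and the job is handed in when it is done.

Besides the shell and the picture viewer there is one more tool, called after "Call:" by a JSON object that holds its "api" and its "payload". carry_out: Moves the arm, as the interface text tells. Its arguments: {"type":"object","properties":{"commands":{"type":"array","items":{"type":"array","items":{"type":"number"}}},"jaw":{"type":"number"}},"required":["commands"]}

```bash
ls; mkdir -p pics; cat > h.py <<'E'
from bench import *
import numpy as np, cv2
def save(s,n): cv2.imwrite('pics/'+n,cv2.cvtColor(s['img'],cv2.COLOR_RGB2BGR))
def cloud(s):
    z=s['range_z'];v,u=np.indices(z.shape)
    P=np.stack([(u-s['cx'])/s['fx']*z,(v-s['cy'])/s['fy']*z,z],-1)
    return (P-s['t'])@s['R']   # R^T (P-t)
E
python3 - <<'E'
from h import *
import pickle
o=get_obs();print({k:np.round(v,3) for k,v in o.items()})
S={n:snapshot(n) for n in('scene','side','wrist')}
pickle.dump(S,open('s0.pkl','wb'))
for n,s in S.items(): save(s,n+'0.png');print(n,s['fx'],s['cx'],s['cy'],-s['R'].T@s['t'])
im=np.hstack([cv2.imread('pics/scene0.png'),cv2.imread('pics/side0.png')])
E
```

```text
pics
{'time': np.float64(0.0), 'joint_positions': array([ 1.156,  0.088,  1.372, -0.   ,  1.684, -0.103]), 'qvel': array([-0.001,  0.002, -0.   , -0.   , -0.   , -0.001]), 'joint_torque': array([ 0.0000e+00, -3.4016e+01, -3.0243e+01,  7.2000e-02,  3.3000e-02,
       -0.0000e+00]), 'tool_pos': array([0.168, 0.523, 0.204]), 'ee_rot': array([-3.139, -0.   ,  2.83 ]), 'wrist_force': array([-0.11 , -0.901,  0.626]), 'wrist_torque': array([-0.022,  0.032, -0.047]), 'finger_force': np.float64(0.0), 'width': np.float64(0.094)}
scene 456.511871889225 253.82699286877772 199.83791399956417 [-0.39886198 -0.55389305  0.81823712]
side 436.49515629558823 250.46309895588732 183.09039774410763 [0.9371272  0.45544961 1.31159331]
wrist 271.42947123187173 255.23489918859826 190.97100122347828 [0.10236576 0.54511788 0.38398189]
```

View pics/scene0.png

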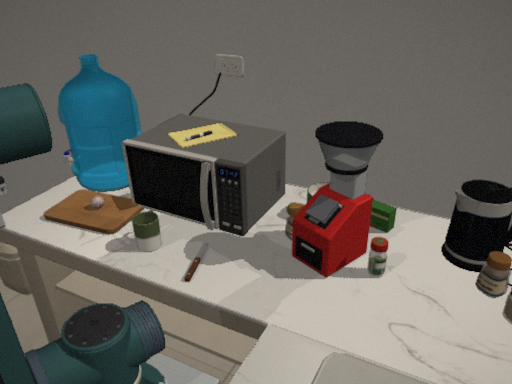

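View pics/side0.png

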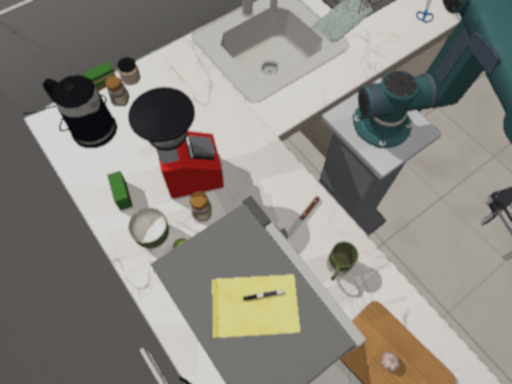

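The scene view shows the grinder at about (335,230), with its grey cover at (325,210), and the knife from handle (193,268) to tip (207,245). The side view shows the knife from (318,200) to (287,235), the mug at (343,257) and the grinder at (190,165).

```bash
cat > m.py <<'E'
from h import *
import pickle
S=pickle.load(open('s0.pkl','rb'))
allr=[]
for n in('scene','side'):
    s=S[n];P=cloud(s);h=cv2.cvtColor(s['img'],cv2.COLOR_RGB2HSV).astype(int)
    red=((h[...,0]<6)|(h[...,0]>174))&(h[...,1]>190)&(h[...,2]>60)&(s['range_z']>0)
    c,l,st,_=cv2.connectedComponentsWithStats(red.astype(np.uint8));k=1+st[1:,4].argmax();r=l==k
    Q=P[r];print(n,'red',len(Q),Q.min(0).round(3),Q.max(0).round(3))
    # normals
    dx=np.zeros_like(P);dy=np.zeros_like(P);dx[:,2:-2]=P[:,4:]-P[:,:-4];dy[2:-2]=P[4:]-P[:-4]
    N=np.cross(dx,dy);N/=np.linalg.norm(N,axis=-1,keepdims=True)+1e-12
    rr=cv2.erode(r.astype(np.uint8),np.ones((5,5)))>0
    for nm,m in(('vert',abs(N[...,2])<.15),('slope',abs(abs(N[...,2])-.866)<.06),('top',abs(N[...,2])>.97)):
        mm=m&rr;A=P[mm];nn=N[mm]; nn=nn*np.sign(-(nn*((A+s['R'].T@s['t']))).sum(1))[:,None]
        if len(A)<10: print(nm,len(A));continue
        if nm=='vert':
            a=np.degrees(np.arctan2(nn[:,1],nn[:,0]));hst=np.histogram(a,36,(-180,180));i=np.argsort(hst[0])[-4:];print('vert az',[(hst[1][j],hst[0][j]) for j in i])
            for j in i[-2:]:
                q=abs((a-hst[1][j]-5+180)%360-180)<12;B=A[q];c0=np.median(B,0);v=np.linalg.svd(B-c0,full_matrices=False)[2][2];print('  plane',v.round(3),c0.round(3),len(B),B.min(0).round(3),B.max(0).round(3))
        else:
            c0=np.median(A,0);v=np.linalg.svd(A-c0,full_matrices=False)[2][2];v*=np.sign(v[2]);d=(A-c0)@v;A=A[abs(d)<.004];c0=A.mean(0);v=np.linalg.svd(A-c0,full_matrices=False)[2][2];v*=np.sign(v[2]);print(nm,len(A),'n',v.round(3),'c',c0.round(4),'az',np.degrees(np.arctan2(v[1],v[0])).round(2))
    allr.append(Q[(Q[:,2]>.02)&(Q[:,2]<.205)])
    # knife : region
    x0,y0,x1,y1=(175,235,220,290) if n=='scene' else (275,190,330,245)
    roi=np.zeros(r.shape,bool);roi[y0:y1,x0:x1]=1
    hd=roi&(h[...,1]>100)&(h[...,2]<150)
    c,l,st,ce=cv2.connectedComponentsWithStats(hd.astype(np.uint8));k=1+st[1:,4].argmax();hd=l==k
    print('handle px',st[k],ce[k]); H=P[hd];print(' handle mean',np.median(H,0).round(4),'z range',np.percentile(H[:,2],[5,50,95]).round(4))
    # ray cast onto z=14mm
    cam=-s['R'].T@s['t'];v,u=np.nonzero(hd);d=np.stack([(u-s['cx'])/s['fx'],(v-s['cy'])/s['fy'],np.ones(len(u))],-1)@s['R'];X=cam+d*((.010-cam[2])/d[:,2])[:,None]
    print(' rect',cv2.minAreaRect((X[:,:2]*1000).astype(np.float32)))
    crop=cv2.resize(s['img'][y0-10:y1+10,x0-10:x1+10],None,fx=5,fy=5,interpolation=cv2.INTER_CUBIC);cv2.imwrite(f'pics/k_{n}.png',crop[...,::-1])
Q=np.vstack(allr);print(cv2.minAreaRect((Q[:,:2]*1000).astype(np.float32)))
pickle.dump(Q,open('red.pkl','wb'))
a=cv2.imread('pics/k_scene.png');b=cv2.imread('pics/k_side.png');H=min(len(a),len(b));cv2.imwrite('pics/k.png',np.hstack([a[:H],b[:H]]))
E
python3 m.py
```

```text
scene red 3732 [ 0.558 -0.317  0.006] [ 0.885 -0.127  0.201]
vert az [(np.float64(150.0), np.int64(64)), (np.float64(-130.0), np.int64(130)), (np.float64(-110.0), np.int64(365)), (np.float64(-120.0), np.int64(479))]
  plane [-0.374 -0.928 -0.001] [ 0.65  -0.287  0.097] 752 [ 0.564 -0.312  0.021] [ 0.715 -0.252  0.191]
  plane [-0.374 -0.928 -0.   ] [ 0.647 -0.286  0.098] 913 [ 0.561 -0.312  0.02 ] [ 0.715 -0.251  0.195]
slope 164 n [-0.454  0.183  0.872] c [ 0.6191 -0.2433  0.1642] az 158.11
top 19 n [-0.43   0.102  0.897] c [ 0.6648 -0.2533  0.1888] az 166.7
handle px [185 258  15  23 125] [192.096 269.096]
 handle mean [0.4211 0.0987 0.0125] z range [0.0042 0.0125 0.0159]
 rect ((426.0302429199219, 101.15995788574219), (102.62602233886719, 16.930286407470703), 16.36417007446289)
side red 1900 [ 0.599 -0.239  0.023] [ 0.774 -0.12   0.288]
vert az [(np.float64(80.0), np.int64(62)), (np.float64(50.0), np.int64(124)), (np.float64(70.0), np.int64(277)), (np.float64(60.0), np.int64(325))]
  plane [ 0.376  0.927 -0.004] [ 0.708 -0.158  0.113] 581 [ 0.626 -0.183  0.04 ] [ 0.767 -0.124  0.194]
  plane [ 0.375  0.927 -0.003] [ 0.709 -0.158  0.112] 655 [ 0.627 -0.182  0.039] [ 0.767 -0.123  0.194]
slope 74 n [-0.445  0.167  0.88 ] c [ 0.6883 -0.1754  0.1871] az 159.38
top 18 n [-0.213  0.381  0.9  ] c [ 0.7038 -0.1746  0.1903] az 119.19
handle px [305 202  10  12  37] [309.56756757 207.59459459]
 handle mean [0.4335 0.1064 0.0138] z range [0.0096 0.0138 0.0182]
 rect ((431.63836669921875, 105.39998626708984), (46.55967330932617, 8.567859649658203), 15.767839431762695)
((729.6005859375, -242.673828125), (149.61456298828125, 317.3082275390625), 67.95587921142578)
```

View pics/k.png

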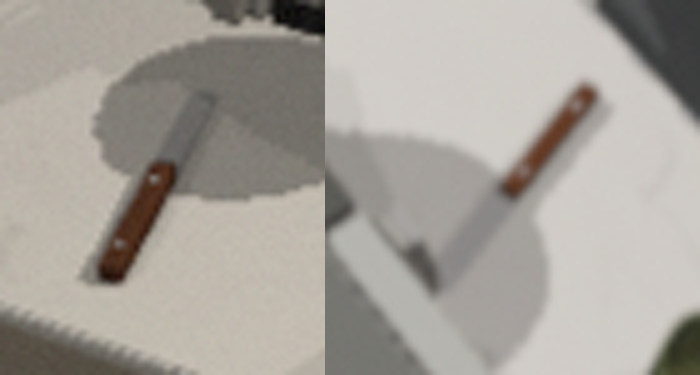

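The crops show the handle running from about (103,275) to (165,165) in the left crop. The blade is visible to its tip at (207,97), pointing away from the robot (+x). Both grinder fits agree: width 141 mm, yaw -22°, panel 30°. Next I triangulate the knife and check clearances.

```bash
cat >> h.py <<'E'
from scipy.spatial.transform import Rotation as Ro
yg=np.arctan2(-.375,.9275); xg=np.array([np.cos(yg),np.sin(yg),0]); yyg=np.array([-np.sin(yg),np.cos(yg),0]); zz=np.array([0,0,1.])
G0=.704*xg+.0475*yyg
n=-.5*xg+.866*zz; U=.866*xg+.5*zz
PAN=G0-.036*xg+.166*zz
def pan(u,v,h): return PAN+u*U+v*yyg+h*n   # panel coords
def uvh(X): d=np.asarray(X)-PAN; return np.stack([d@U,d@yyg,d@n],-1)
def pose(o=None):
    o=o or get_obs(); return np.array(o['tool_pos']),Ro.from_euler('xyz',o['ee_rot'])
def rows(p1,R1,p0=None,R0=None):
    if p0 is None: p0,R0=pose()
    t=R0.inv().apply(p1-p0); r=(R0.inv()*R1).as_rotvec(); return np.round(np.r_[t,r],4)
def ray(s,u,v):
    cam=-s['R'].T@s['t']; d=np.array([(u-s['cx'])/s['fx'],(v-s['cy'])/s['fy'],1])@s['R']; return cam,d/np.linalg.norm(d)
def tri(s1,p1,s2,p2):
    a,d=ray(s1,*p1);b,e=ray(s2,*p2); k=np.linalg.lstsq(np.stack([d,-e],1),b-a,rcond=None)[0]
    x,y=a+k[0]*d,b+k[1]*e; return (x+y)/2,np.linalg.norm(x-y)
def proj(s,X): c=s['R']@X+s['t']; return np.array([s['fx']*c[0]/c[2]+s['cx'],s['fy']*c[1]/c[2]+s['cy']])
E
python3 - <<'E'
from h import *
import pickle
S=pickle.load(open('s0.pkl','rb'));a,b=S['scene'],S['side']
for nm,p,q in(('rear',(185.8,279.5),(318.3,197.8)),('front',(198.2,257.8),(302.2,218)),('tip',(206.6,243.8),(288,237))):
    X,e=tri(a,p,b,q);print(nm,X.round(4),round(e,4))
print('G0',G0,'PAN',PAN)
P=cloud(a);Q=P[a['range_z']>0];q=cloud(b)[b['range_z']>0];A=np.vstack([Q,q])
m=(A[:,0]>.3)&(A[:,0]<.75)&(A[:,1]>-.05)&(A[:,1]<.35)&(A[:,2]>.03)
for x in np.arange(.3,.75,.05):
  for y in np.arange(-.05,.35,.05):
    k=m&(A[:,0]>=x)&(A[:,0]<x+.05)&(A[:,1]>=y)&(A[:,1]<y+.05)
    if k.sum()>3: print((round(x,2),round(y,2)),k.sum(),np.percentile(A[k,2],[2,98]).round(3),end=' ')
Rg=Ro.from_euler('xyz',[np.pi,0,.286+np.pi])
print();print(rows(np.array([.45,.11,.2]),Rg,np.array([.169,.523,.206]),Ro.from_euler('xyz',[np.pi,0,2.83])))
# lip prediction check
for s in(a,b): print([proj(s,pan(*x)).round(1) for x in((-.0435,0,.012),(.036,0,.023),(-.062,.07,0),(-.062,-.07,0))])
E
```

```text
rear [0.3835 0.094  0.0043] 0.0001
front [0.4758 0.1173 0.0089] 0.0051
tip [0.5524 0.1389 0.0041] 0.0067
G0 [ 0.67047714 -0.2198469   0.        ] PAN [ 0.63710184 -0.20635285  0.166     ]
(np.float64(0.4), np.float64(0.25)) 271 [0.033 0.102] (np.float64(0.4), np.float64(0.3)) 153 [0.032 0.102] (np.float64(0.45), np.float64(0.25)) 350 [0.032 0.103] (np.float64(0.45), np.float64(0.3)) 199 [0.036 0.102] (np.float64(0.5), np.float64(0.25)) 99 [0.035 0.103] (np.float64(0.5), np.float64(0.3)) 277 [0.037 0.101] (np.float64(0.55), np.float64(0.1)) 20 [0.079 0.202] (np.float64(0.55), np.float64(0.15)) 264 [0.069 0.206] (np.float64(0.6), np.float64(0.0)) 317 [0.035 0.254] (np.float64(0.6), np.float64(0.05)) 1108 [0.036 0.257] (np.float64(0.6), np.float64(0.1)) 1045 [0.036 0.257] (np.float64(0.6), np.float64(0.15)) 823 [0.036 0.257] (np.float64(0.6), np.float64(0.2)) 938 [0.036 0.257] (np.float64(0.6), np.float64(0.25)) 934 [0.037 0.257] (np.float64(0.6), np.float64(0.3)) 894 [0.037 0.257] (np.float64(0.65), np.float64(0.0)) 92 [0.037 0.253] (np.float64(0.65), np.float64(0.05)) 720 [0.043 0.257
[... 183 characters left out ...]
 np.float64(0.25)) 508 [0.247 0.26 ] (np.float64(0.65), np.float64(0.3)) 513 [0.247 0.26 ] (np.float64(0.7), np.float64(0.0)) 52 [0.04  0.229] (np.float64(0.7), np.float64(0.05)) 837 [0.041 0.256] (np.float64(0.7), np.float64(0.1)) 454 [0.248 0.257] (np.float64(0.7), np.float64(0.15)) 474 [0.249 0.256] (np.float64(0.7), np.float64(0.2)) 501 [0.249 0.259] (np.float64(0.7), np.float64(0.25)) 526 [0.251 0.27 ] (np.float64(0.7), np.float64(0.3)) 521 [0.252 0.266] 
[-0.3941 -0.307   0.006  -0.      0.     -0.5976]
[array([312. , 220.5]), array([328.8, 196.9]), array([291.2, 217.9]), array([328.6, 238.7])]
[array([213.6, 147.4]), array([191.8, 143.1]), array([222.1, 168.8]), array([212.5, 132.1])]
```

Call:
{"api": "carry_out", "payload": {"commands": [[-0.026, -0.02, 0, 0, 0, 0], [-0.052, -0.041, 0, 0, 0, 0], [-0.079, -0.061, 0, 0, 0, 0], [-0.105, -0.082, 0, 0, 0, 0], [-0.131, -0.102, 0, 0, 0, 0]], "jaw": 1}}

```text
time: 0.65
tool_pos: [0.2625, 0.3849, 0.2052]
ee_rot: [-3.141, -0.0, 2.83]
wrist_force: [-0.3, -0.2, 0.2]
width: 0.0938
finger_force: 0.0
```

Call:
{"api": "carry_out", "payload": {"commands": [[-0.026, -0.02, 0, 0, 0, 0], [-0.052, -0.041, 0, 0, 0, 0], [-0.079, -0.061, 0, 0, 0, 0], [-0.105, -0.082, 0, 0, 0, 0], [-0.131, -0.102, 0, 0, 0, 0]]}}

```text
time: 1.15
tool_pos: [0.3559, 0.2476, 0.2053]
ee_rot: [-3.142, -0.0, 2.83]
wrist_force: [1.1, 1.0, -0.1]
width: 0.0938
finger_force: 0.0
```

Call:
{"api": "carry_out", "payload": {"commands": [[-0.026, -0.02, 0, 0, 0, -0.12], [-0.052, -0.041, 0, 0, 0, -0.24], [-0.079, -0.061, 0, 0, 0, -0.36], [-0.105, -0.082, 0, 0, 0, -0.48], [-0.131, -0.102, 0, 0, 0, -0.6]]}}

```text
time: 1.65
tool_pos: [0.4493, 0.1104, 0.2052]
ee_rot: [3.141, -0.0, -2.849]
wrist_force: [0.8, -0.0, 0.1]
width: 0.0943
finger_force: 0.0
```

Call:
{"api": "carry_out", "payload": {"commands": [[0, 0, 0, 0, 0, 0], [0, 0, 0, 0, 0, 0], [0, 0, 0, 0, 0, 0], [0, 0, 0, 0, 0, 0], [0, 0, 0, 0, 0, 0]]}}

```text
time: 2.15
tool_pos: [0.4485, 0.1125, 0.2056]
ee_rot: [3.141, 0.0, -2.852]
wrist_force: [-0.6, 0.3, -0.2]
width: 0.0941
finger_force: 0.0
```

```bash
python3 - <<'E'
from h import *
import pickle
s=snapshot('wrist');save(s,'w1.png');pickle.dump(s,open('w1.pkl','wb'))
o=get_obs();print({k:np.round(o[k],4) for k in('time','tool_pos','ee_rot','joint_positions','wrist_force')})
h=cv2.cvtColor(s['img'],cv2.COLOR_RGB2HSV).astype(int)
hd=((h[...,0]<15)|(h[...,0]>172))&(h[...,1]>90)&(h[...,2]<170)
c,l,st,ce=cv2.connectedComponentsWithStats(hd.astype(np.uint8))
for i in np.argsort(-st[1:,4])[:3]+1: print(st[i],ce[i])
k=1+st[1:,4].argmax();v,u=np.nonzero(l==k)
cam,_=ray(s,0,0);d=np.stack([(u-s['cx'])/s['fx'],(v-s['cy'])/s['fy'],np.ones(len(u))],-1)@s['R'];X=cam+d*((.012-cam[2])/d[:,2])[:,None]
print(cv2.minAreaRect((X[:,:2]*1000).astype(np.float32)),cam)
P=cloud(s)[l==k];print('z',np.percentile(P[:,2],[5,50,95]))
E
```

```text
{'time': np.float64(2.2), 'tool_pos': array([0.4486, 0.1124, 0.2056]), 'ee_rot': array([ 3.1415e+00,  4.0000e-04, -2.8522e+00]), 'joint_positions': array([ 1.2270e-01, -1.0990e-01,  1.5656e+00,  2.0000e-04,  1.6855e+00,
       -1.7375e+00]), 'wrist_force': array([-0.2087,  0.4961,  0.0452])}
[  0 188  71  61 865] [ 43.03468208 227.20231214]
[248 125  12  71 680] [253.56323529 159.48088235]
[ 23 230   3   3   5] [ 24.2 231. ]
((616.524658203125, -183.123779296875), (116.17898559570312, 55.3150520324707), 67.99640655517578) [0.38167425 0.09264112 0.38511789]
z [0.01173928 0.02316788 0.3080193 ]
```

View pics/w1.png

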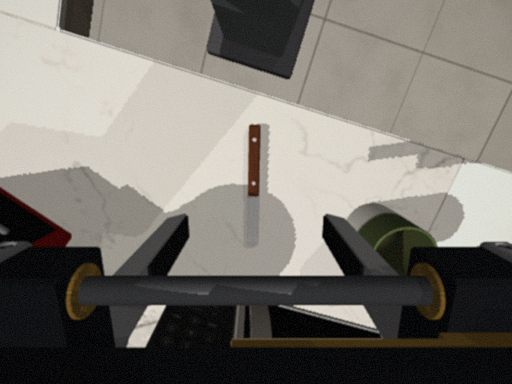

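The wrist view shows the handle at column 254, rows 125–196, and the blade tip at about row 247. The knife is nearly square to the hand and the mug sits clear to the right at (400,240). Now the handle fix.

```bash
python3 - <<'E'
from h import *
import pickle
s=pickle.load(open('w1.pkl','rb'));a=pickle.load(open('s0.pkl','rb'))['scene']
h=cv2.cvtColor(s['img'],cv2.COLOR_RGB2HSV).astype(int)
hd=((h[...,0]<15)|(h[...,0]>172))&(h[...,1]>90)&(h[...,2]<170);hd[:,:200]=0;hd[:,300:]=0;hd[210:]=0
v,u=np.nonzero(cv2.morphologyEx(hd.astype(np.uint8),cv2.MORPH_CLOSE,np.ones((5,5))))
cam,_=ray(s,0,0);d=np.stack([(u-s['cx'])/s['fx'],(v-s['cy'])/s['fy'],np.ones(len(u))],-1)@s['R']
for z in(.007,.014):
    X=cam+d*((z-cam[2])/d[:,2])[:,None];print(z,cv2.minAreaRect((X[:,:2]*1000).astype(np.float32)),X.mean(0))
X=X[:,:2];e=np.linalg.svd(X-X.mean(0),full_matrices=False)[2][0];print('yaw',np.degrees(np.arctan2(e[1],e[0])))
P=cloud(s);print('z',np.percentile(P[v,u][:,2],[10,50,90]))
print('blade tip wrist',[ (cam+r*((.008-cam[2])/r[2])).round(4) for r in [ray(s,251,247)[1]]])
for p,q in(((185.8,279.5),(254.5,124.5)),((198.2,257.8),(253,196.5))): print(tri(a,p,s,q))
E
```

```text
0.007 ((431.7453918457031, 105.32047271728516), (98.23332977294922, 14.461606979370117), 15.580902099609375) [0.43010045 0.10499354 0.007     ]
0.014 ((430.8183898925781, 105.08573150634766), (96.41475677490234, 14.193882942199707), 15.580909729003906) [0.42920394 0.10476487 0.014     ]
yaw 15.608999185116414
z [0.01294856 0.01400818 0.01515368]
blade tip wrist [array([0.5575, 0.1388, 0.008 ])]
(array([0.3833182 , 0.09303825, 0.00491623]), np.float64(0.0013129665258164015))
(array([0.48200981, 0.11921945, 0.00438278]), np.float64(0.0006549331379719674))
```

Call:
{"api": "carry_out", "payload": {"commands": [[-0.002, -0.0005, 0.03, 0, 0, 0.003], [-0.005, -0.001, 0.07, 0, 0, 0.008], [-0.008, -0.0015, 0.105, 0, 0, 0.012], [-0.011, -0.0023, 0.14, 0, 0, 0.017], [-0.011, -0.0023, 0.165, 0, 0, 0.017]]}}

```text
time: 2.7
tool_pos: [0.4589, 0.1129, 0.0381]
ee_rot: [3.141, -0.002, -2.87]
wrist_force: [0.7, -0.4, 0.4]
width: 0.094
finger_force: 0.0
```

Call:
{"api": "carry_out", "payload": {"commands": [[0, 0, 0.01, 0, 0, 0], [0, 0, 0.02, 0, 0, 0], [0, 0, 0.028, 0, 0, 0], [0, 0, 0.035, 0, 0, 0], [0, 0, 0.035, 0, 0, 0]]}}

```text
time: 3.2
tool_pos: [0.46, 0.1126, 0.0053]
ee_rot: [3.141, -0.0, -2.87]
wrist_force: [-0.4, 0.9, 0.5]
width: 0.0934
finger_force: 0.0
```

```bash
python3 - <<'E'
from h import *
Rk=Ro.from_euler('xyz',[np.pi,0,.272+np.pi]);print(rows(np.array([.4599,.1133,.003]),Rk))
s=snapshot('wrist');save(s,'w2.png')
E
```

```text
[-0.0001  0.0007  0.0023  0.0001 -0.0003 -0.0008]
```

View pics/w2.png

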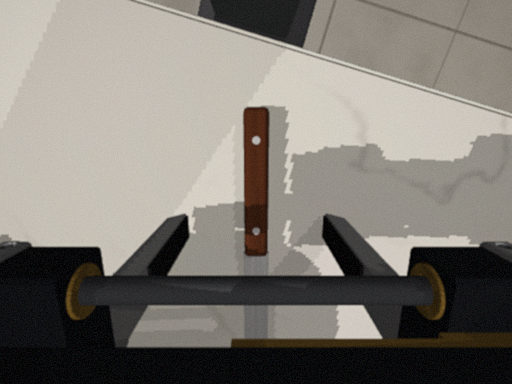

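The handle is centred between the fingers at (256,180), so I go down 2 mm, close and lift.

Call:
{"api": "carry_out", "payload": {"commands": [[0, 0, 0.002, 0, 0, 0], [0, 0, 0.002, 0, 0, 0], [0, 0, 0.002, 0, 0, 0], [0, 0, 0.002, 0, 0, 0], [0, 0, 0.002, 0, 0, 0]], "jaw": 0}}

```text
time: 3.75
tool_pos: [0.4602, 0.1126, 0.0037]
ee_rot: [3.142, 0.0, -2.87]
wrist_force: [0.4, 0.6, -0.7]
width: 0.0574
finger_force: 0.0
```

Call:
{"api": "carry_out", "payload": {"commands": [[0, 0, 0, 0, 0, 0], [0, 0, 0, 0, 0, 0], [0, 0, 0, 0, 0, 0], [0, 0, 0, 0, 0, 0], [0, 0, 0, 0, 0, 0]]}}

```text
time: 4.25
tool_pos: [0.4601, 0.1126, 0.0035]
ee_rot: [3.142, 0.0, -2.87]
wrist_force: [-0.1, 0.6, 0.4]
width: 0.0176
finger_force: 0.0
```

Call:
{"api": "carry_out", "payload": {"commands": [[0, 0, -0.003, 0, 0, 0], [0, 0, -0.01, 0, 0, 0], [0, 0, -0.018, 0, 0, 0], [0, 0, -0.025, 0, 0, 0], [0, 0, -0.03, 0, 0, 0]]}}

```text
time: 4.75
tool_pos: [0.4607, 0.1127, 0.0348]
ee_rot: [-3.141, 0.002, -2.87]
wrist_force: [0.1, -0.1, 0.5]
width: 0.0157
finger_force: 30.0
```

```bash
python3 - <<'E'
from h import *
p,R=pose();print(p,R.as_euler('xyz'),get_obs()['joint_positions'].round(3))
s=snapshot('wrist');save(s,'w3.png')
h=cv2.cvtColor(s['img'],cv2.COLOR_RGB2HSV).astype(int)
hd=((h[...,0]<15)|(h[...,0]>172))&(h[...,1]>90)&(h[...,2]<170);hd[:,:200]=0;hd[:,300:]=0;hd[275:]=0
P=cloud(s)[hd];P=P[(P[:,2]>.02)&(P[:,2]<.07)];t=R.inv().apply(P-p)
print(len(t),np.percentile(t,[2,50,98],axis=0).round(4))
i=t[:,0]>t[:,0].mean();print('rear z',np.median(t[i],0),'front',np.median(t[~i],0))
E
```

```text
[0.46073323 0.11268648 0.03476234] [-3.14138566e+00  1.74960289e-03 -2.87041867e+00] [ 0.12   0.019  1.791  0.     1.33  -1.722]
3278 [[-0.016  -0.007  -0.0119]
 [ 0.0334  0.0001 -0.0104]
 [ 0.0767  0.0073 -0.0086]]
rear z [ 5.53612704e-02  5.13943904e-05 -1.04381195e-02] front [ 8.16215449e-03  6.69700624e-05 -1.04294681e-02]
```

```bash
cat >> h.py <<'E'
RI=Ro.from_matrix(np.stack([-U,np.cross(n,U),-n],1))
TIP=np.array([-.101,0,-.0035])
def tgt(u,v,h,R=None): R=R or RI; return pan(u,v,h)-R.apply(TIP)
E
python3 - <<'E'
from h import *
import pickle
S=pickle.load(open('s0.pkl','rb'))
for k in('scene','side'):
    s=S[k];P=cloud(s);q=uvh(P);im=s['img'].astype(int);grey=(im.max(-1)-im.min(-1)<40)&(s['range_z']>0)
    m=grey&(abs(q[...,0])<.1)&(abs(q[...,1])<.05)&(q[...,2]>.018)&(q[...,2]<.028)
    A=q[m];print(k,len(A),np.percentile(A,[1,3,50,97,99],axis=0).round(4).tolist())
    m=grey&(q[...,0]>-.06)&(q[...,0]<-.036)&(abs(q[...,1])<.03)&(q[...,2]>.004)
    A=q[m];print('lip',len(A),np.percentile(A,[3,50,97],axis=0).round(4).tolist() if len(A) else '')
    for nm,lo in(('jar l',(-.1,.08)),):
        pass
T=tgt(-.08,0,.03);print('approach tcp',T,RI.as_euler('xyz'))
p,R=pose()
p1=np.array([.42,.0,.13]);print(rows(p1,R))
print(rows(T,RI,p1,R))
E
```

```text
scene 566 [[-0.0358, -0.0421, 0.0182], [-0.0341, -0.0355, 0.0189], [0.0055, -0.0049, 0.0235], [0.0931, 0.0288, 0.0274], [0.0953, 0.0367, 0.0277]]
lip 40 [[-0.0446, -0.0181, 0.005], [-0.0399, -0.0023, 0.0132], [-0.0361, 0.0191, 0.0236]]
side 352 [[-0.0321, -0.0271, 0.0184], [-0.0301, -0.0265, 0.019], [0.0041, 0.0046, 0.0222], [0.0359, 0.0341, 0.0261], [0.0929, 0.0452, 0.0266]]
lip 5 [[-0.0431, -0.0001, 0.0086], [-0.0426, 0.0093, 0.0111], [-0.0384, 0.0193, 0.0155]]
approach tcp [ 0.47949823 -0.14263171  0.09844782] [3.14159265 0.52361148 2.757374  ]
[ 0.0696 -0.0977 -0.0948  0.      0.      0.    ]
[-0.019  -0.1533  0.0317  0.1721 -0.5016  0.64  ]
```

Call:
{"api": "carry_out", "payload": {"commands": [[0.015, 0, 0, 0, 0, 0], [0.03, 0, 0, 0, 0, 0], [0.05, -0.01, 0, 0, 0, 0], [0.06, -0.03, -0.01, 0, 0, 0], [0.06, -0.06, -0.02, 0, 0, 0]]}}

```text
time: 5.3
tool_pos: [0.4165, 0.0389, 0.0532]
ee_rot: [3.141, -0.002, -2.868]
wrist_force: [0.8, -0.5, -0.4]
width: 0.0157
finger_force: 30.0
```

Call:
{"api": "carry_out", "payload": {"commands": [[0.001, -0.008, -0.02, 0, 0, 0], [0.003, -0.016, -0.04, 0, 0, 0], [0.005, -0.024, -0.06, 0, 0, 0], [0.006, -0.032, -0.08, 0, 0, 0], [0.007, -0.038, -0.097, 0, 0, 0]]}}

```text
time: 5.8
tool_pos: [0.422, -0.0002, 0.1518]
ee_rot: [-3.141, 0.001, -2.871]
wrist_force: [0.7, 0.4, -0.2]
width: 0.0157
finger_force: 30.0
```

```bash
python3 - <<'E'
from h import *
p,R=pose();print(rows(tgt(-.085,0,.035),RI), get_obs()['joint_positions'].round(3))
w=(R.inv()*RI).as_rotvec();Rm=R*Ro.from_rotvec(w/2);pm=(p+tgt(-.085,0,.035))/2
print(rows(pm,Rm),rows(tgt(-.085,0,.035),RI,pm,Rm))
E
```

```text
[-0.0118 -0.1484  0.0515  0.1714 -0.5034  0.6398] [-0.135 -0.188  1.74   0.     1.588 -1.977]
[-0.0059 -0.0742  0.0258  0.0857 -0.2517  0.3199] [-0.0211 -0.0672  0.0354  0.0857 -0.2517  0.3199]
```

Call:
{"api": "carry_out", "payload": {"commands": [[-0.0012, -0.0148, 0.005, 0.017, -0.05, 0.064], [-0.0024, -0.0297, 0.0103, 0.034, -0.1, 0.128], [-0.0035, -0.0445, 0.0155, 0.051, -0.15, 0.192], [-0.0047, -0.0594, 0.0206, 0.068, -0.2, 0.256], [-0.0059, -0.0742, 0.0258, 0.0857, -0.2517, 0.32]]}}

```text
time: 6.3
tool_pos: [0.4474, -0.0703, 0.1247]
ee_rot: [-3.096, 0.263, 3.094]
wrist_force: [0.6, 0.6, -0.7]
width: 0.0153
finger_force: 30.0
```

Call:
{"api": "carry_out", "payload": {"commands": [[-0.004, -0.0134, 0.007, 0.017, -0.05, 0.064], [-0.008, -0.0269, 0.014, 0.034, -0.1, 0.128], [-0.0127, -0.0403, 0.021, 0.051, -0.15, 0.192], [-0.017, -0.0538, 0.028, 0.068, -0.2, 0.256], [-0.0211, -0.0672, 0.0354, 0.0857, -0.2517, 0.32]]}}

```text
time: 6.8
tool_pos: [0.473, -0.1402, 0.099]
ee_rot: [3.141, 0.525, 2.754]
wrist_force: [-0.9, 0.4, -1.3]
width: 0.0155
finger_force: 30.0
```

Call:
{"api": "carry_out", "payload": {"commands": [[0, 0, 0, 0, 0, 0], [0, 0, 0, 0, 0, 0], [0, 0, 0, 0, 0, 0], [0, 0, 0, 0, 0, 0], [0, 0, 0, 0, 0, 0]]}}

```text
time: 7.3
tool_pos: [0.4735, -0.1394, 0.0995]
ee_rot: [-3.141, 0.523, 2.759]
wrist_force: [-0.2, -0.3, -0.4]
width: 0.0158
finger_force: 30.0
```

```bash
cat > look.py <<'E'
from h import *
import sys,pickle
k=sys.argv[1];s={n:snapshot(n) for n in('scene','side')};pickle.dump(s,open(f'l{k}.pkl','wb'))
p,R=pose();tip=p+R.apply(TIP);print('tip uvh',uvh(tip).round(4),'tcp',p.round(4),get_obs()['joint_positions'].round(3),get_obs()['wrist_force'].round(1))
c=[]
for n_,sz in(('scene',45),('side',45)):
    x,y=proj(s[n_],pan(-.03,0,.03)).round().astype(int); im=s[n_]['img'][max(0,y-sz):y+sz,max(0,x-sz):x+sz]
    print(n_,'tip px',proj(s[n_],tip).round(1),'crop origin',x-sz,y-sz); c.append(cv2.resize(im,(400,400),interpolation=cv2.INTER_CUBIC))
cv2.imwrite(f'pics/l{k}.png',np.hstack(c)[...,::-1])
E
python3 look.py 1; python3 -c "
from h import *
print(rows(tgt(-.06,0,.006),RI))"
```

```text
tip uvh [-0.0856  0.0006  0.0341] tcp [ 0.4733 -0.1395  0.0992] [-0.411 -0.382  2.086  0.017  0.915 -1.606] [ 1.1  0.3 -0.2]
scene tip px [299.5 227.4] crop origin 268 168
side tip px [228.6 144.7] crop origin 167 99
[-0.0256 -0.0006  0.0281  0.0001 -0.0008  0.0007]
```

View pics/l1.png

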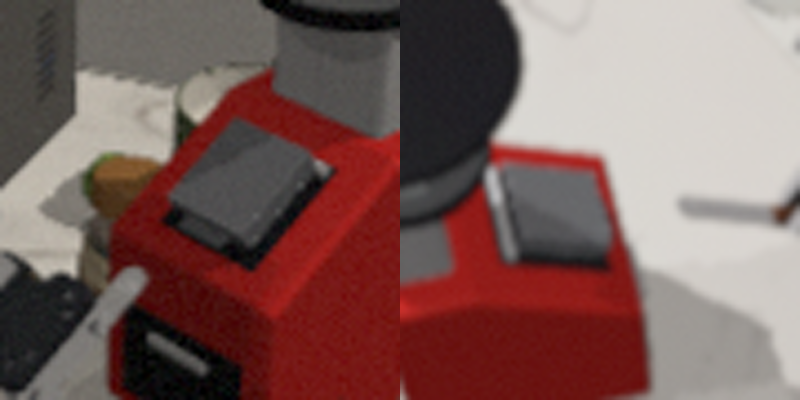

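The crop shows the blade tip at about (138,272) on the left, in front of the panel, with the lip at (210,232). On the right the tip is at (683,205). I check the tip by depth before inserting.

```bash
python3 - <<'E'
from h import *
import pickle
L=pickle.load(open('l1.pkl','rb'));S=pickle.load(open('s0.pkl','rb'))
for k in('scene','side'):
    s=L[k];q=uvh(cloud(s));d=abs(s['range_z']-S[k]['range_z'])>.008
    m=d&(s['range_z']>0)&(q[...,0]>-.15)&(q[...,0]<-.05)&(abs(q[...,1])<.02)&(abs(q[...,2]-.034)<.012)
    A=q[m];print(k,len(A),np.percentile(A,[1,50,99],axis=0).round(4).tolist(),A[np.argsort(-A[:,0])[:4]].round(4).tolist())
    # lip & cover lateral centre
    im=s['img'].astype(int);g=(im.max(-1)-im.min(-1)<40)&(s['range_z']>0)&(abs(q[...,2]-.023)<.003)&(abs(q[...,0])<.028)&(abs(q[...,1])<.05)
    print(' cover v',np.percentile(q[g][:,1],[2,50,98]).round(4),'h',np.median(q[g][:,2]).round(4))
E
```

```text
scene 71 [[-0.1253, -0.0095, 0.0313], [-0.1063, -0.0021, 0.036], [-0.0895, 0.01, 0.0392]] [[-0.0887, -0.0019, 0.0373], [-0.0899, 0.0011, 0.0367], [-0.0909, -0.0036, 0.0367], [-0.0909, 0.0044, 0.0356]]
 cover v [-0.0321 -0.0036  0.0286] h 0.0232
side 83 [[-0.1472, -0.0086, 0.0304], [-0.1178, 0.0031, 0.0346], [-0.0875, 0.0137, 0.0397]] [[-0.0868, 0.0019, 0.0343], [-0.0876, 0.0037, 0.0317], [-0.0877, 0.0072, 0.0367], [-0.0878, -0.0021, 0.0343]]
 cover v [-0.0261  0.0036  0.0336] h 0.0226
```

Call:
{"api": "carry_out", "payload": {"commands": [[-0.005, 0, 0.007, 0, 0, 0], [-0.012, 0, 0.014, 0, 0, 0], [-0.018, 0, 0.021, 0, 0, 0], [-0.024, -0.0006, 0.0285, 0, 0, 0], [-0.024, -0.0006, 0.0285, 0, 0, 0]]}}

```text
time: 7.9
tool_pos: [0.5058, -0.1536, 0.0851]
ee_rot: [-3.141, 0.521, 2.757]
wrist_force: [0.4, 0.4, -0.5]
width: 0.0158
finger_force: 30.0
```

```bash
python3 look.py 2; python3 -c "
from h import *
print(rows(tgt(-.022,0,.0055),RI))"
```

```text
tip uvh [-0.0624 -0.0003  0.0046] tcp [ 0.5052 -0.1533  0.0855] [-0.411 -0.273  2.038  0.017  0.856 -1.605] [-0.5 -0.  -0.2]
scene tip px [308.7 227.1] crop origin 268 168
side tip px [217.9 149.2] crop origin 167 99
[-0.0404  0.0003 -0.0007 -0.0001 -0.0026  0.0001]
```

View pics/l2.png

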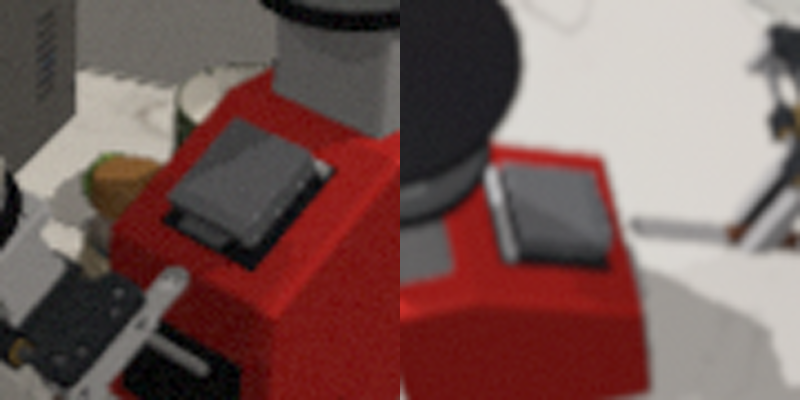

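The tip is at about (175,278) on the left, just over the panel's front edge and in line with the lip. Now I insert slowly.

Call:
{"api": "carry_out", "payload": {"commands": [[-0.004, 0, -0.001, 0, 0, 0], [-0.008, 0, -0.001, 0, 0, 0], [-0.012, 0, -0.001, 0, 0, 0], [-0.016, 0, -0.001, 0, 0, 0], [-0.02, 0, -0.001, 0, 0, 0]]}}

```text
time: 8.5
tool_pos: [0.5212, -0.1597, 0.0974]
ee_rot: [-3.141, 0.523, 2.758]
wrist_force: [-0.9, 0.8, -0.1]
width: 0.0158
finger_force: 30.0
```

Call:
{"api": "carry_out", "payload": {"commands": [[-0.004, 0, 0, 0, 0, 0], [-0.008, 0, 0, 0, 0, 0], [-0.012, 0, 0, 0, 0, 0], [-0.016, 0, 0, 0, 0, 0], [-0.02, 0, 0, 0, 0, 0]]}}

```text
time: 9.0
tool_pos: [0.5372, -0.1662, 0.1071]
ee_rot: [-3.141, 0.522, 2.758]
wrist_force: [-0.0, -0.2, -1.0]
width: 0.0156
finger_force: 30.0
```

```bash
python3 look.py 3
```

```text
tip uvh [-0.0212 -0.0002  0.0065] tcp [ 0.5375 -0.1664  0.1075] [-0.408 -0.208  1.942  0.015  0.884 -1.602] [-0.1 -0.1 -0.9]
scene tip px [317.8 215.6] crop origin 268 168
side tip px [206.5 147.7] crop origin 167 99
```

View pics/l3.png

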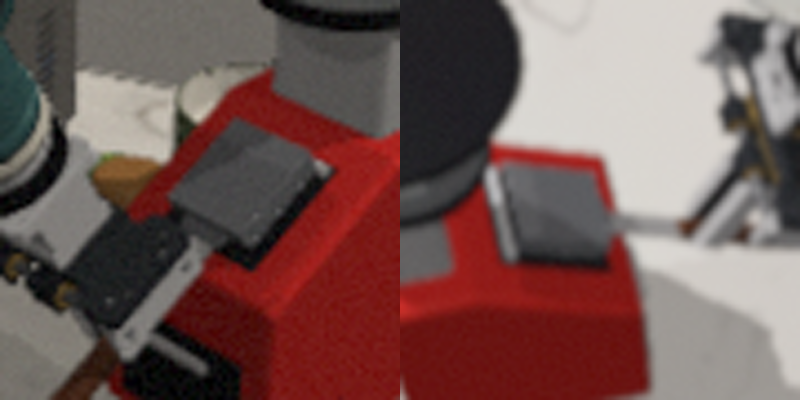

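The blade runs under the lip at (200,240), with no contact force. Now I lift along the panel normal, following the arc.

Call:
{"api": "carry_out", "payload": {"commands": [[0, 0, -0.004, 0, 0, 0], [-0.001, 0, -0.008, 0, 0, 0], [-0.003, 0, -0.013, 0, 0, 0], [-0.004, 0, -0.017, 0, 0, 0], [-0.006, 0, -0.022, 0, 0, 0]]}}

```text
time: 9.6
tool_pos: [0.5313, -0.1638, 0.1294]
ee_rot: [-3.141, 0.522, 2.758]
wrist_force: [-0.1, -0.7, -1.3]
width: 0.0156
finger_force: 30.0
```

Call:
{"api": "carry_out", "payload": {"commands": [[-0.002, 0, -0.005, 0, 0, 0], [-0.005, 0, -0.01, 0, 0, 0], [-0.008, 0, -0.014, 0, 0, 0], [-0.011, 0, -0.019, 0, 0, 0], [-0.014, 0, -0.024, 0, 0, 0]]}}

```text
time: 10.1
tool_pos: [0.5321, -0.1642, 0.1576]
ee_rot: [-3.141, 0.524, 2.758]
wrist_force: [2.9, -0.6, -2.5]
width: 0.0154
finger_force: 30.0
```

```bash
python3 look.py 4
```

```text
tip uvh [-0.0002 -0.0002  0.0536] tcp [ 0.5326 -0.1644  0.1586] [-0.409 -0.262  1.88   0.014  0.998 -1.6  ] [ 0.6 -0.7 -0.6]
scene tip px [317.3 200. ] crop origin 268 168
side tip px [206.8 138.3] crop origin 167 99
```

View pics/l4.png

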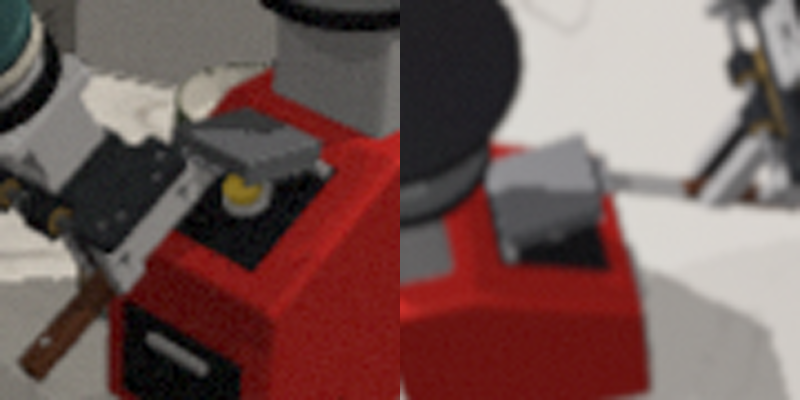

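The cover is up about 45° and the yellow plunger shows at (242,190). The tip is inside the cover, so I push it on upslope.

Call:
{"api": "carry_out", "payload": {"commands": [[-0.006, 0, 0, 0, 0, 0], [-0.012, 0, 0, 0, 0, 0], [-0.018, 0, 0, 0, 0, 0], [-0.024, 0, 0.002, 0, 0, 0], [-0.03, 0, 0.004, 0, 0, 0]]}}

```text
time: 10.7
tool_pos: [0.5581, -0.1746, 0.1681]
ee_rot: [-3.141, 0.522, 2.758]
wrist_force: [-0.5, 1.0, -0.0]
width: 0.0157
finger_force: 30.0
```

Call:
{"api": "carry_out", "payload": {"commands": [[-0.006, 0, 0.001, 0, 0, 0], [-0.011, 0, 0.002, 0, 0, 0], [-0.016, 0, 0.003, 0, 0, 0], [-0.021, 0, 0.004, 0, 0, 0], [-0.025, 0, 0.004, 0, 0, 0]]}}

```text
time: 11.2
tool_pos: [0.5797, -0.1834, 0.1771]
ee_rot: [-3.141, 0.522, 2.758]
wrist_force: [-0.8, 1.1, -2.1]
width: 0.0154
finger_force: 30.0
```

```bash
python3 look.py 5
```

```text
tip uvh [ 0.0537 -0.0002  0.0442] tcp [ 0.5801 -0.1835  0.1776] [-0.406 -0.148  1.748  0.012  1.019 -1.596] [ 0.2 -0.3 -1.1]
scene tip px [330.6 187.6] crop origin 268 168
side tip px [189.1 138.4] crop origin 167 99
```

View pics/l5.png

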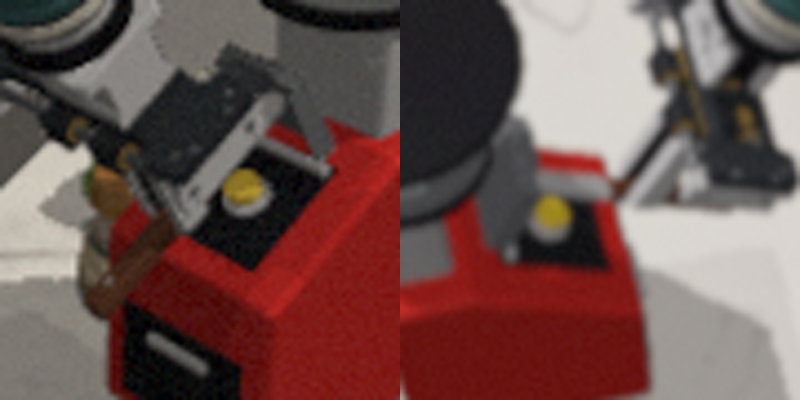

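The cover stands about upright and the plunger is exposed at (242,188). I push a few more mm towards its stop.

Call:
{"api": "carry_out", "payload": {"commands": [[-0.001, 0, 0, 0, 0, 0], [-0.002, 0, 0, 0, 0, 0], [-0.003, 0, 0, 0, 0, 0], [-0.004, 0, 0, 0, 0, 0], [-0.005, 0, 0, 0, 0, 0]]}}

```text
time: 11.8
tool_pos: [0.5835, -0.1849, 0.1796]
ee_rot: [-3.141, 0.522, 2.758]
wrist_force: [-1.2, 0.0, -2.0]
width: 0.0156
finger_force: 30.0
```

Call:
{"api": "carry_out", "payload": {"commands": [[-0.0005, 0, 0, 0, 0, 0], [-0.001, 0, 0, 0, 0, 0], [-0.001, 0, 0, 0, 0, 0], [-0.0015, 0, 0, 0, 0, 0], [-0.0015, 0, 0, 0, 0, 0]]}}

```text
time: 12.3
tool_pos: [0.5848, -0.1854, 0.1805]
ee_rot: [-3.141, 0.522, 2.758]
wrist_force: [-0.8, 0.2, -0.9]
width: 0.0156
finger_force: 30.0
```

```bash
cat > ang.py <<'E'
from h import *
# cover angle from depth: interior/edge pts between hinge & 85 mm, from side and scene
for k in('scene','side'):
    s=snapshot(k);q=uvh(cloud(s));im=s['img'].astype(int)
    m=(s['range_z']>0)&(im.max(-1)-im.min(-1)<40)&(q[...,0]>.02)&(q[...,0]<.085)&(abs(q[...,1])<.034)&(q[...,2]>.02)&(q[...,2]<.085)
    A=q[m]
    if len(A)>15:
        for lo in(.02,.035,.05,.065):
            B=A[(A[:,2]>=lo)&(A[:,2]<lo+.015)]
            if len(B): print(k,lo,len(B),np.percentile(B[:,0],[5,50,95]).round(4))
o=get_obs();p,R=pose(o);print('tip',uvh(p+R.apply(TIP)).round(4),o['wrist_force'].round(1),o['time'])
E
python3 ang.py
```

```text
scene 0.02 41 [0.0392 0.0513 0.0581]
scene 0.035 75 [0.0392 0.0531 0.0586]
scene 0.05 54 [0.0455 0.0573 0.0598]
scene 0.065 80 [0.0489 0.0551 0.0634]
side 0.02 38 [0.0443 0.0569 0.06  ]
side 0.035 61 [0.0209 0.0461 0.0628]
side 0.05 33 [0.0479 0.0628 0.0658]
side 0.065 78 [0.053  0.06   0.0665]
tip [ 0.0594 -0.0002  0.0441] [-0.5  0.5 -2.4] 12.4
```

The cover's back reads u = 58 to 66 mm, about 1.7 rad, with no stop force. I retreat downslope and check the lay-down spot.

Call:
{"api": "carry_out", "payload": {"commands": [[0.01, 0, 0, 0, 0, 0], [0.03, 0, 0, 0, 0, 0], [0.055, 0, 0, 0, 0, 0], [0.08, 0, 0, 0, 0, 0], [0.105, 0, 0, 0, 0, 0]]}}

```text
time: 12.9
tool_pos: [0.4997, -0.151, 0.128]
ee_rot: [-3.141, 0.524, 2.758]
wrist_force: [-0.7, -0.2, -0.7]
width: 0.0157
finger_force: 30.0
```

```bash
python3 - <<'E'
from h import *
import pickle
S=pickle.load(open('s0.pkl','rb'))
d=np.array([np.cos(yg),np.sin(yg)]);e=np.array([-d[1],d[0]])
for k in('scene','side'):
    P=cloud(S[k]);m=S[k]['range_z']>0;X=P[m];a=(X[:,:2]-[.46,-.02])@d;b=(X[:,:2]-[.46,-.02])@e
    f=(a>-.1)&(a<.12)&(abs(b)<.08);print(k,f.sum(),np.percentile(X[f,2],[0,1,50,99,100]).round(3))
    print('rear cells',((a>-.1)&(a<-.07)&(abs(b)<.02)).sum())
Rd=Ro.from_euler('xyz',[np.pi,0,np.pi+yg]);p,R=pose()
p1=np.array([.46,-.02,.12]);w=(R.inv()*Rd).as_rotvec();print(p,rows(p1,Rd))
E
python3 ang.py
```

```text
scene 3960 [-0.322 -0.312 -0.001  0.003  0.014]
rear cells 110
side 2555 [-0.009 -0.007 -0.001  0.006  0.016]
rear cells 92
[ 0.49971463 -0.15101029  0.12800972] [ 7.840e-02  1.066e-01 -3.610e-02 -1.000e-04  5.240e-01  2.000e-04]
scene 0.02 75 [0.0407 0.0528 0.0559]
scene 0.035 85 [0.0426 0.0555 0.0589]
scene 0.05 60 [0.0437 0.0558 0.0608]
scene 0.065 83 [0.0475 0.0544 0.0636]
side 0.02 33 [0.0428 0.0579 0.0601]
side 0.035 36 [0.0451 0.0602 0.0628]
side 0.05 33 [0.0491 0.0618 0.0653]
side 0.065 81 [0.0524 0.0602 0.0669]
tip [-0.05    0.      0.0429] [ 0.   0.3 -0.7] 13.0
```

```bash
python3 - <<'E'
from h import *
import pickle
S=pickle.load(open('s0.pkl','rb'));X=np.vstack([cloud(S[k])[S[k]['range_z']>0] for k in('scene','side')])
d=np.array([np.cos(yg),np.sin(yg)]);e=np.array([-d[1],d[0]])
f=(X[:,0]>.25)&(X[:,0]<.7)&(X[:,2]<-.05)&(abs(X[:,1]+.02)<.12);print('low pts max x by y');
for y in np.arange(-.14,.1,.04):
    g=f&(abs(X[:,1]-y)<.02);h=(abs(X[:,2])<.012)&(abs(X[:,1]-y)<.02)&(X[:,0]>.2);print(round(y,2),X[g,0].max().round(3) if g.any() else None,'table from',np.percentile(X[h,0],.5).round(3))
for c in([.46,-.02],[.48,.0],[.49,-.01]):
    a=(X[:,:2]-c)@d;b=(X[:,:2]-c)@e
    g=(a>-.1)&(a<.12)&(abs(b)<.03);q=(a>-.04)&(a<.04)&(abs(b)<.1);print(c,X[g,2].min().round(3),X[g,2].max().round(3),X[q,2].max().round(3),X[q,2].min().round(3))
p,R=pose();Rd=Ro.from_euler('xyz',[np.pi,0,np.pi+yg])
print(rows(np.array([.48,-.0,.12]),Rd))
E
```

```text
low pts max x by y
-0.14 0.354 table from 0.339
-0.1 0.355 table from 0.339
-0.06 0.534 table from 0.34
-0.02 0.534 table from 0.339
0.02 0.532 table from 0.339
0.06 0.532 table from 0.339
[0.46, -0.02] -0.322 0.009 0.008 -0.322
[0.48, 0.0] -0.322 0.009 0.008 -0.319
[0.49, -0.01] -0.322 0.009 0.009 -0.307
[ 6.530e-02  1.325e-01 -3.130e-02  0.000e+00  5.182e-01  4.000e-04]
```

Call:
{"api": "carry_out", "payload": {"commands": [[0.02, 0.015, -0.007, 0, 0.06, 0], [0.036, 0.04, -0.014, 0, 0.16, 0], [0.05, 0.068, -0.02, 0, 0.28, 0], [0.062, 0.095, -0.027, 0, 0.4, 0], [0.072, 0.12, -0.034, 0, 0.521, 0]]}}

```text
time: 13.5
tool_pos: [0.4739, -0.0091, 0.1238]
ee_rot: [3.141, 0.002, 2.758]
wrist_force: [0.0, 0.1, -0.8]
width: 0.0157
finger_force: 30.0
```

Call:
{"api": "carry_out", "payload": {"commands": [[0, 0, 0.02, 0, 0, 0], [0, 0, 0.04, 0, 0, 0], [0, 0, 0.06, 0, 0, 0], [0, 0, 0.08, 0, 0, 0], [0, 0, 0.095, 0, 0, 0]]}}

```text
time: 14.0
tool_pos: [0.4736, -0.0106, 0.0263]
ee_rot: [3.141, 0.004, 2.758]
wrist_force: [-0.2, 0.1, -0.7]
width: 0.0157
finger_force: 30.0
```

```bash
python3 - <<'E'
from h import *
Rd=Ro.from_euler('xyz',[np.pi,0,np.pi+yg]);p,R=pose();print(p,rows(np.array([p[0],p[1],.0038]),Rd))
E
```

```text
[ 0.47359879 -0.01063904  0.02627864] [ 0.0001 -0.      0.0225  0.0004  0.004   0.0002]
```

Lower 22 mm, check the contact, then release.

Call:
{"api": "carry_out", "payload": {"commands": [[0, 0, 0.008, 0, 0.001, 0], [0, 0, 0.015, 0, 0.003, 0], [0, 0, 0.019, 0, 0.004, 0], [0, 0, 0.022, 0, 0.004, 0], [0, 0, 0.022, 0, 0.004, 0]]}}

```text
time: 14.5
tool_pos: [0.4723, -0.0105, 0.0048]
ee_rot: [-3.142, -0.002, 2.757]
wrist_force: [-0.1, 0.3, -1.2]
width: 0.0157
finger_force: 30.0
```

Call:
{"api": "carry_out", "payload": {"commands": [[0, 0, 0, 0, 0, 0], [0, 0, 0, 0, 0, 0], [0, 0, 0, 0, 0, 0], [0, 0, 0, 0, 0, 0], [0, 0, 0, 0, 0, 0]], "jaw": 0.5}}

```text
time: 15.0
tool_pos: [0.4721, -0.0104, 0.0048]
ee_rot: [-3.141, -0.002, 2.758]
wrist_force: [0.4, 0.4, -0.7]
width: 0.0465
finger_force: 0.0
```

Call:
{"api": "carry_out", "payload": {"commands": [[0, 0, -0.02, 0, 0, 0], [0, 0, -0.05, 0, 0, 0], [0, 0, -0.08, 0, 0, 0], [0, 0, -0.11, 0, 0, 0], [0, 0, -0.14, 0, 0, 0]]}}

```text
time: 15.5
tool_pos: [0.4721, -0.0105, 0.1459]
ee_rot: [-3.141, -0.002, 2.757]
wrist_force: [0.4, 0.4, 0.2]
width: 0.0469
finger_force: 0.0
```

```bash
python3 - <<'E'
from h import *
import pickle
s={k:snapshot(k) for k in('scene','side','wrist')};pickle.dump(s,open('l6.pkl','wb'))
p,R=pose();print(p)
w=s['wrist'];h=cv2.cvtColor(w['img'],cv2.COLOR_RGB2HSV).astype(int)
hd=((h[...,0]<15)|(h[...,0]>172))&(h[...,1]>90)&(h[...,2]<170);hd[:,:200]=0;hd[:,310:]=0;hd[275:]=0
P=cloud(w)[hd];print('handle z',np.percentile(P,[10,50,90],axis=0).round(3))
# plunger by yellow in both fixed views
c=[]
for k in('scene','side'):
    hh=cv2.cvtColor(s[k]['img'],cv2.COLOR_RGB2HSV).astype(int);m=(hh[...,0]>20)&(hh[...,0]<33)&(hh[...,1]>150)&(hh[...,2]>90)
    q=uvh(cloud(s[k]));m&=(abs(q[...,0])<.03)&(abs(q[...,1])<.03);print(k,m.sum(),np.median(q[m],0).round(4),proj(s[k],pan(0,0,.014)).round(1));v,u=np.nonzero(m);c.append((u.mean(),v.mean()))
X,e=tri(s['scene'],c[0],s['side'],c[1]);print('tri',uvh(X).round(4),round(e,4))
a=tgt(0,0,0)*0
T=pan(0,0,.08);print('over plunger',T,rows(T,RI));Tm=pan(-.12,0,.12);print('via',Tm,rows(Tm,RI),rows(T,RI,Tm,RI))
E
```

```text
[ 0.47389255 -0.01072586  0.14701238]
handle z [[ 0.408 -0.015  0.013]
 [ 0.445  0.002  0.014]
 [ 0.481  0.017  0.015]]
scene 50 [-0.0021 -0.003   0.0142] [321.7 208.4]
side 46 [-0.0023 -0.0009  0.012 ] [201.3 145.8]
tri [-0.0014 -0.0018  0.0122] 0.0001
over plunger [ 0.60001818 -0.19135945  0.23528   ] [-1.849e-01 -1.201e-01 -8.790e-02  1.100e-03 -5.209e-01 -1.000e-04]
via [ 0.48513299 -0.14490991  0.20992   ] [-6.090e-02 -1.201e-01 -6.290e-02  1.100e-03 -5.209e-01 -1.000e-04] [-0.12  0.    0.04  0.    0.    0.  ]
```

The knife lies flat (handle top at 14 mm) and the plunger is at about (-1,-2) mm. I shut the jaw and come in along the normal.

Call:
{"api": "carry_out", "payload": {"commands": [[-0.01, -0.02, -0.015, 0, -0.1, 0], [-0.022, -0.045, -0.028, 0, -0.2, 0], [-0.035, -0.07, -0.04, 0, -0.31, 0], [-0.048, -0.095, -0.052, 0, -0.42, 0], [-0.061, -0.12, -0.063, 0, -0.521, 0]], "jaw": 0}}

```text
time: 16.15
tool_pos: [0.4834, -0.1452, 0.2061]
ee_rot: [-3.141, 0.52, 2.759]
wrist_force: [0.2, 0.5, -0.2]
width: 0.0108
finger_force: 0.0
```

Call:
{"api": "carry_out", "payload": {"commands": [[-0.023, 0, 0.008, 0, 0, 0], [-0.046, 0, 0.016, 0, 0, 0], [-0.07, 0, 0.024, 0, 0, 0], [-0.093, 0, 0.032, 0, 0, 0], [-0.116, -0.002, 0.04, 0, 0, 0]]}}

```text
time: 16.65
tool_pos: [0.5951, -0.1916, 0.2272]
ee_rot: [-3.142, 0.514, 2.758]
wrist_force: [0.1, 0.8, -0.0]
width: 0.0005
finger_force: 0.0
```

```bash
python3 - <<'E'
from h import *
o=get_obs();p,R=pose(o);print(uvh(p).round(4),o['width'],o['wrist_force'].round(1),o['joint_positions'].round(2))
print(rows(pan(-.003,-.002,.022),RI))
E
```

```text
[-0.0079 -0.0021  0.0753] 0.0005119297365715298 [ 0.1  0.8 -0. ] [-0.41 -0.12  1.63  0.01  1.13 -1.6 ]
[-0.0054  0.0001  0.0532  0.0001 -0.0094  0.0003]
```

Call:
{"api": "carry_out", "payload": {"commands": [[-0.001, 0, 0.012, 0, -0.002, 0], [-0.002, 0, 0.025, 0, -0.004, 0], [-0.004, 0, 0.038, 0, -0.007, 0], [-0.005, 0, 0.048, 0, -0.009, 0], [-0.005, 0, 0.053, 0, -0.009, 0]]}}

```text
time: 17.15
tool_pos: [0.6227, -0.2028, 0.1842]
ee_rot: [-3.141, 0.524, 2.758]
wrist_force: [-0.1, -0.7, 0.7]
width: 0.0006
finger_force: 0.0
```

Call:
{"api": "carry_out", "payload": {"commands": [[0, 0, 0.003, 0, 0, 0], [0, 0, 0.006, 0, 0, 0], [0, 0, 0.009, 0, 0, 0], [0, 0, 0.012, 0, 0, 0], [0, 0, 0.014, 0, 0, 0]]}}

```text
time: 17.65
tool_pos: [0.6303, -0.2059, 0.1754]
ee_rot: [-3.141, 0.529, 2.758]
wrist_force: [-2.5, 1.1, 3.1]
width: 0.0008
finger_force: 1.7
```

```bash
python3 - <<'E'
from h import *
o=get_obs();p,R=pose(o);print(uvh(p).round(4),o['wrist_force'].round(1),'along n',o['wrist_force']@n)
E
```

```text
[-0.0009 -0.0021  0.0114] [-2.5  1.1  3.1] along n 4.005552137757793
```

Call:
{"api": "carry_out", "payload": {"commands": [[0, 0, 0.002, 0, 0, 0], [0, 0, 0.004, 0, 0, 0], [0, 0, 0.005, 0, 0, 0], [0, 0, 0.006, 0, 0, 0], [0, 0, 0.007, 0, 0, 0]]}}

```text
time: 18.15
tool_pos: [0.6335, -0.2072, 0.1693]
ee_rot: [-3.141, 0.529, 2.758]
wrist_force: [-3.9, 0.9, 4.9]
width: 0.0006
finger_force: 3.4
```

Call:
{"api": "carry_out", "payload": {"commands": [[0, 0, 0.001, 0, 0, 0], [0, 0, 0.002, 0, 0, 0], [0, 0, 0.002, 0, 0, 0], [0, 0, 0.003, 0, 0, 0], [0, 0, 0.003, 0, 0, 0]]}}

```text
time: 18.65
tool_pos: [0.6338, -0.2073, 0.1691]
ee_rot: [-3.141, 0.528, 2.758]
wrist_force: [-16.4, 6.6, 15.4]
width: 0.0009
finger_force: 11.3
```

```bash
cat > f.py <<'E'
from h import *
o=get_obs();p,R=pose(o);print(uvh(p).round(4),o['wrist_force'].round(1),'along n',o['wrist_force']@n,o['time'])
E
python3 f.py
```

```text
[-0.0008 -0.0022  0.004 ] [-16.4   6.6  15.4] along n 22.153911786122286 18.65
```

Force jumped to 22 N at h = 4.0 mm, so the plunger is at its stop. I hold for 1 s and then back off along the normal.

Call:
{"api": "carry_out", "payload": {"commands": [[0, 0, 0, 0, 0, 0], [0, 0, 0, 0, 0, 0], [0, 0, 0, 0, 0, 0], [0, 0, 0, 0, 0, 0], [0, 0, 0, 0, 0, 0]]}}

```text
time: 19.15
tool_pos: [0.6338, -0.2073, 0.1691]
ee_rot: [-3.141, 0.528, 2.758]
wrist_force: [-15.7, 4.9, 15.9]
width: 0.0003
finger_force: 11.2
```

Call:
{"api": "carry_out", "payload": {"commands": [[0, 0, 0, 0, 0, 0], [0, 0, 0, 0, 0, 0], [0, 0, 0, 0, 0, 0], [0, 0, 0, 0, 0, 0], [0, 0, 0, 0, 0, 0]]}}

```text
time: 19.65
tool_pos: [0.6338, -0.2073, 0.1692]
ee_rot: [-3.141, 0.528, 2.758]
wrist_force: [-15.7, 6.0, 15.9]
width: 0.0004
finger_force: 11.2
```

Call:
{"api": "carry_out", "payload": {"commands": [[0, 0, -0.006, 0, 0, 0], [0, 0, -0.014, 0, 0, 0], [0, 0, -0.024, 0, 0, 0], [0, 0, -0.036, 0, 0, 0], [0, 0, -0.05, 0, 0, 0]]}}

```text
time: 20.15
tool_pos: [0.6106, -0.198, 0.2087]
ee_rot: [-3.141, 0.525, 2.758]
wrist_force: [0.2, -0.1, 0.1]
width: 0.0004
finger_force: 0.0
```

Call:
{"api": "carry_out", "payload": {"commands": [[0.02, 0, -0.01, 0, 0, 0], [0.045, 0, -0.02, 0, 0, 0], [0.07, 0, -0.03, 0, 0, 0], [0.1, 0, -0.04, 0, 0, 0], [0.13, 0, -0.05, 0, 0, 0]]}}

```text
time: 20.65
tool_pos: [0.4827, -0.1463, 0.1873]
ee_rot: [-3.141, 0.528, 2.758]
wrist_force: [-0.4, 0.7, 1.2]
width: 0.0001
finger_force: 0.0
```

```bash
python3 f.py; python3 - <<'E'
from h import *
import pickle
S=pickle.load(open('s0.pkl','rb'))
s={k:snapshot(k) for k in('scene','side')}
for k in s:
    hh=cv2.cvtColor(s[k]['img'],cv2.COLOR_RGB2HSV).astype(int);m=(hh[...,0]>20)&(hh[...,0]<33)&(hh[...,1]>150)&(hh[...,2]>90)
    q=uvh(cloud(s[k]));m&=(abs(q[...,0])<.03)&(abs(q[...,1])<.03);print(k,'plunger',m.sum(),np.median(q[m],0).round(4))
cv2.imwrite('pics/end.png',cv2.resize(np.vstack([s['scene']['img'][120:320,100:450],s['side']['img'][60:310,100:450]]),None,fx=1.3,fy=1.3)[...,::-1])
E
python3 ang.py
```

```text
[-0.1328 -0.0022  0.1012] [-0.4  0.7  1.2] along n 1.3702260169012328 20.65
scene plunger 50 [-0.002  -0.0034  0.0141]
side plunger 39 [-0.0007 -0.0001  0.0129]
scene 0.02 79 [0.0395 0.0527 0.0566]
scene 0.035 82 [0.0424 0.055  0.0579]
scene 0.05 62 [0.0441 0.0561 0.0597]
scene 0.065 79 [0.0467 0.0544 0.0639]
side 0.02 33 [0.0438 0.058  0.0594]
side 0.035 35 [0.046  0.0605 0.0627]
side 0.05 33 [0.0487 0.0633 0.0657]
side 0.065 78 [0.0519 0.0602 0.0671]
tip [-0.0303 -0.0022  0.1053] [1.  0.1 1.1] 20.85
```

View pics/end.png

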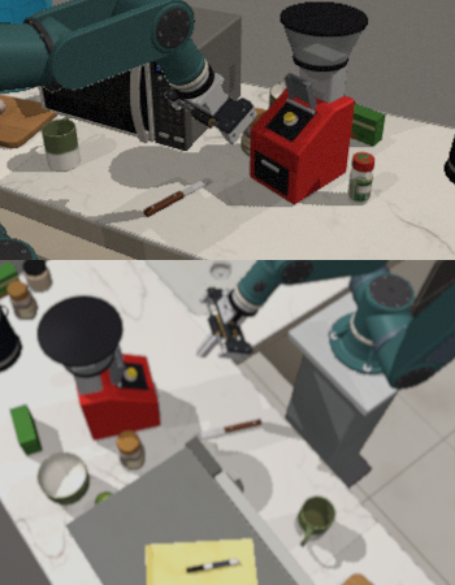

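The final picture shows the cover open at (298,90), the plunger up at (290,118), the knife flat on the worktop at (175,197), and the jars and mug still standing in place. I'm handing it in.

```bash
python3 -c "
from bench import *
print(close_job())"
```

```text
the job is handed in; nothing more can be done
None
```

I levered the cover open with the knife blade (about 1.7 rad, still up at the last look), held the plunger at its stop for about 1 s and let it spring back, laid the knife flat on the worktop, left the jars and mug alone, and handed the job in at about 21 s.

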